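Set the clutch of a docked screwdriver to 8 and tighten its chuck on the bit

TASK

Get the cordless screwdriver ready for refitting the drawer lock: as it stands in its dock, turn the numbered clutch collar until the 8 clicks in at the index mark, and turn the chuck sleeve above it until the jaws grip the loose bit hand-tight, without overtightening it. Leave the bit standing in the chuck and do not disturb the things lying about.

Things in the scene. Friction and masses are not known exactly. Their poses are not given: they have to be found in the camera images.
- driver: straight cordless screwdriver fixed upright, nose up, in a black charging dock (foot 120 x 100 x 24 mm). Origin: centre of the foot's underside on the desk; z up along the screwdriver's axis, about which collar and sleeve turn; x towards the index mark. From below: grey body, gear-case shoulder 66 mm across (top at z 160 mm), collar (z 163 to 187), chuck sleeve (z 190 to 216), bit tip at z 234
- index_mark (a point): white index bar on the flat top of the gear-case shoulder, 30 mm from the axis in the driver's x direction, fixed
- collar (a joint): black ribbed clutch collar, 54 mm across, 24 mm high, white 1 to 10 on top, a click each 24 deg. Number n is at the mark at (n-1) x 0.4189 rad (1 at 0, 8 at 2.932); grows turning anticlockwise seen from above. A click takes about 0.15 N m; let go, it drops into the nearest detent. Starts between 2 and 5
- collar_top (a point): centre of the collar's top face, on the axis, 187 mm above the desk
- mark_8 (a point): white tick of number 8 on the collar's top face, 25 mm from the axis; it turns with the collar and must come to stand over the index mark's direction
- chuck (a joint): ribbed steel chuck sleeve, 32 mm across, 26 mm high, above the collar. 0 = jaws fully open; grows as it is turned clockwise seen from above, which closes the jaws; starts between 0 and 0.5 and needs more than one grasp. It turns freely (0.07 N m of friction) until the jaws press on the bit, then stiffens; that point must be felt. Let go, it springs back up to 1 rad but stays clamped
- chuck_top (a point): centre of the chuck sleeve's top face, on the axis, 216 mm above the desk. Once the jaws press, the torque to turn the sleeve climbs by about 0.2 N m per rad; held still, it pushes back with about 0.14 N m less than it takes to turn it on. Hand-tight is 0.15 to 0.35 N m turning (up to 0.2 held still); above about 0.4 N m turning is overtightened
- jaw0: one of three steel jaws inside the sleeve (5 x 5 x 16 mm), 120 degrees apart, moved inwards by the sleeve; origin at the foot of its gripping face
- jaw1: second jaw
- jaw2: third jaw
- bit: loose screwdriver bit, round steel shank 8 mm across, 58 mm long, thinner tip up, 40 g; stands loosely in the chuck's bore, 18 mm of it showing above the sleeve. Origin at the centre of its foot, z along it
- keys: bystander: two keys on a ring, lying flat, 60 mm
- pull_handle: bystander: aluminium drawer pull, 110 x 22 x 24 mm
- lock_barrel: bystander: cabinet lock barrel standing upright, 26 mm across its head, 30 mm high
- screw_dish: bystander: grey dish of screws, 80 x 60 x 20 mm
- hole_punch: bystander: desk hole punch, 75 x 130 x 60 mm
- stapler: bystander: stapler, 140 x 36 x 60 mm
- mug: bystander: white mug, 80 mm across, 92 mm high
- tape_roll: bystander: roll of tape lying flat, 90 mm across, 24 mm high
Things that resemble listed ones, but are neither listed nor needed, are in the scene too. What is shaped like the driver but red or yellow is not meant.

How it is judged:
By the outcome, as a careful person would: the job done as asked, in the order asked, and still so for the second after the job is handed in, with the robot touching nothing.
It also fails if it takes over 61 s, if anything falls off the work surface, if the arm or the gripper's body presses on something with over 40 N, if the wrist force passes 120 N, or if a joint passes its speed limit or range.

ROBOT

A 6-joint arm with a two-finger parallel gripper is mounted at the origin on the work surface. World frame = base frame: x ahead of the robot, y to its left, z up, the work surface at z = 0. Lengths are in m, angles in degrees, forces in N, time in s.
With the tool pointing down it reaches from about 0.3 to 0.75 m from the base axis. Payload 8.5 kg.
Tool frame: the origin (TCP) lies midway between the tips of the shut fingers; the grasp point (between the pads) lies grasp_offset behind it (grasp_offset is the distance from the TCP to the grasp point, in m); z points along the fingers, y is the line along which they close (so a half turn about z gives the same grasp; the last joint's range is limited). The gripper opens to 85 mm and grips with 20 to 120 N. Pads are 22 mm wide; open, the fingers measure 114 mm over their backs; the gripper's body (76 mm by 85 mm) begins 54 mm behind the grasp point. The pads swing forward as they close: fully open they stand 13 mm farther back than shut.
Start: joints at [57.909, 21.807, 74.336, -0, 83.858, -12.336], TCP at [0.186, 0.518, 0.231] pointing down, gripper open.
Joint ranges: [-178.18, 178.18], [-50.72, 133.34], [12.68, 142.11], [-81.47, 261.47], [9.98, 163.14], [-165.26, 165.26]. Speed limits (degrees/s): [136.94, 136.94, 180, 180, 180, 180].

INTERFACE

Orientations are given as a 3x3 rotation matrix whose columns are the frame's x, y, z axes.
In Python, from rig import observe, get_image, camera_params, close_job, grasp_offset gives the robot as it stands.
- The arm moves only by the shell command python3 -m handwheel 'ROWS' [OPENING] [FORCE]. ROWS is JSON, a list of rows, each a list of 2 entries, a list of its own where there are three numbers: the shift along the tool's x, y, z as a fraction of full scale, then the turn, a rotation vector about the tool's x, y, z as a fraction of full scale. In form: [[[dx, dy, dz], [ax, ay, az]], ...]. A call has 1 to 10 rows; each row is the pose to reach, as a shift and turn from the pose commanded when the call began, along the tool's axes at that moment, turning the shorter way round; what a row does not reach only later rows make up. Full scale, the value 1, is 0.5 m for a shift and pi rad for a turn. A row lasts 1/10 s, in which the tool goes at most 50 mm and 8.59 degrees, less where a joint would pass 70% of its speed; a pose out of reach is approached as far as the arm can. A call with a number of a shift or a turn outside -1 to 1 is refused whole. A call with a gripper value outside its range is refused whole. OPENING is the opening, from 0 (shut) to 1 (fully open), set as the call begins (- or left out, the last holds). The fingers move at their own pace and stop on an object; FORCE is the grip in N (left out, the last holds). Time passes only in rows, so rows that repeat a pose let the fingers close. It gives the time, the measured TCP pose, the force, the opening and the grip force at its end, in the units of the state.
- observe(): the state, without advancing time (a new reading comes with each control period).
- get_image(name): name is "scene" or "top"; returns (picture, depth): 480x640x3 uint8, red, green, blue; 480x640 float32, m along the optical axis (not along the pixel's ray), 0 where there is no reading.
- camera_params(name): a dict with "K" (3x3 intrinsics, pixels), "R" (3x3) and "t" (3): a world point X has camera coordinates R X + t. Camera axes: x right, y down, z forward; pixel columns grow to the right and rows downward; lengths in m; the calibration is good to about 2 mm. A picture is of the moment at which its call begins. camera_params takes no time and is no camera call.
- close_job(): hands the job in; it is judged then, once.
The state is a dict: "time_s": time; "q": joint angles; "qvel": joint speeds; "joint_efforts": joint torques, N m; "position": TCP position; "tool_rot": TCP orientation; "ft_force": force on the tool from outside, world axes, zero at the start; "wrist_torque": the same for the moment, N m; "grip_width": finger opening in m; "gripper_force": force on a finger pad.
Only numpy, scipy, OpenCV 4.12 (cv2) and the standard library are available. Lean on these libraries where they do the work, as an engineer would, in place of code of your own. Each camera call takes 0.05 s, during which the arm holds its last target. There are 200 camera calls.

## Working session

There is one attempt and no reset: what is moved stays moved. The work goes in short steps, Python scripts to look and compute and a shell command to move; the robot and the scene stay as the last step left them, time stands still between calls to the robot, and variables do not carry over. Pictures are saved under pics/ and viewed, at most 10 in all, crops included, and the job is handed in when it is done.

```bash
ls; mkdir -p pics; python3 - <<'E'
from rig import *
import cv2,numpy as np
for n in("scene","top"):
    p,d=get_image(n);cv2.imwrite(f"pics/{n}0.png",p[:,:,::-1]);np.savez(f"{n}0.npz",p=p,d=d)
    c=camera_params(n);print(n,c["K"].tolist(),c["R"].round(4).tolist(),c["t"].round(4).tolist())
print(observe(),grasp_offset)
E
```

```text
pics
scene [[444.51559245143727, 0.0, 315.5294240101362], [0.0, 444.51559245143727, 239.50033259736816], [0.0, 0.0, 1.0]] [[0.3775, 0.9259, 0.0156], [0.6735, -0.263, -0.6909], [-0.6355, 0.2714, -0.7228]] [-0.1657, -0.2702, 1.5153]
top [[561.3322394350133, 0.0, 308.1697378931396], [0.0, 561.3322394350133, 237.70995948377362], [0.0, 0.0, 1.0]] [[0.0279, -0.9995, 0.0124], [-0.9964, -0.0288, -0.0795], [0.0798, -0.0101, -0.9968]] [-0.0308, 0.5404, 1.4046]
{'time_s': 0.1, 'q': array([ 5.79080789e+01,  2.18388149e+01,  7.43795439e+01, -1.90179197e-04,
        8.38573111e+01, -1.23350036e+01]), 'qvel': array([-0.08898432, -0.02203134, -0.10234531, -0.058411  , -0.04603724,
        0.02955775]), 'joint_efforts': array([ 3.39466118e-03, -4.49215508e+01, -2.31659603e+01, -1.77483171e-04,
        3.66380802e-03, -2.91974402e-05]), 'position': array([0.18577251, 0.51740228, 0.23076283]), 'tool_rot': array([[-9.41135234e-01,  3.38029558e-01, -6.98858145e-04],
       [ 3.38030165e-01,  9.41134609e-01, -1.12063618e-03],
       [ 2.78911435e-04, -1.29090533e-03, -9.99999128e-01]]), 'ft_force': array([-0.0865646 ,  0.08756459, -0.69352284]), 'wrist_torque': array([ 0.02196629,  0.00059262, -0.03019468]), 'gripper_force': 0.0, 'grip_width': 0.08548568631585511} 0.0187
```

View pics/scene0.png

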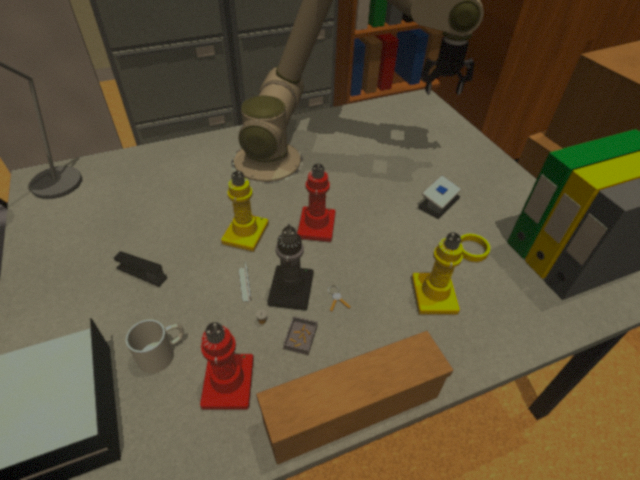

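View pics/top0.png

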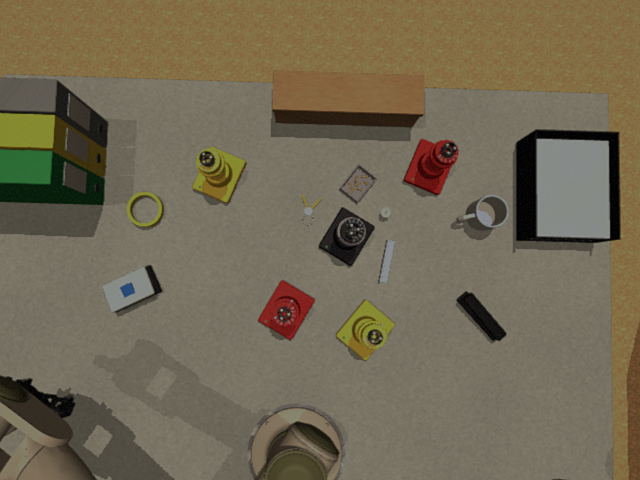

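The candidates for the driver, in top-view pixels: black (351,232), red (285,315) and (448,150), yellow (208,158) and (374,338). The task excludes red and yellow, so I choose the black one at (351,232). In the scene view it is at (290,265). A close crop will check this.

```bash
cat > h.py <<'E'
from rig import *
import cv2,numpy as np
def world(n,d):
    c=camera_params(n);K=np.array(c["K"]);R=np.array(c["R"]);t=np.array(c["t"])
    v,u=np.mgrid[:480,:640]
    X=np.stack([(u-K[0,2])/K[0,0]*d,(v-K[1,2])/K[1,1]*d,d],-1)
    return (X-t)@R
def ray(n,u,v,z):
    c=camera_params(n);K=np.array(c["K"]);R=np.array(c["R"]);t=np.array(c["t"])
    r=R.T@np.linalg.inv(K)@[u,v,1];o=-R.T@t
    return o+r*(z-o[2])/r[2]
def proj(n,X):
    c=camera_params(n);x=np.array(c["K"])@(np.array(c["R"])@np.array(X)+np.array(c["t"]));return x[:2]/x[2]
def crop(p,u,v,w,h,s,f):
    c=p[v:v+h,u:u+w,::-1];c=cv2.resize(c,None,fx=s,fy=s,interpolation=cv2.INTER_CUBIC)
    return cv2.convertScaleAbs(c,alpha=f)
E
python3 - <<'E'
from h import *
T=np.load("top0.npz");S=np.load("scene0.npz")
a=crop(T["p"],316,200,64,68,8.8,1.8);b=crop(S["p"],262,220,56,92,6.5,1.8)
b=cv2.resize(b,(240,a.shape[0]*1)) if 0 else b[:a.shape[0]]
H=max(a.shape[0],b.shape[0]);a=cv2.copyMakeBorder(a,0,H-a.shape[0],0,0,0);b=cv2.copyMakeBorder(b,0,H-b.shape[0],0,0,0)
im=np.hstack([a,b])[:,:800];cv2.imwrite("pics/crop1.png",im);print(im.shape)
W=world("top",T["d"]);m=np.zeros((480,640),bool);m[195:275,310:385]=1
def rep(nm,lo,hi,extra=True):
    k=m&(W[...,2]>lo)&(W[...,2]<hi)&extra
    P=W[k];cc=cv2.minEnclosingCircle(P[:,:2].astype(np.float32)*1000)
    print(nm,k.sum(),P.mean(0).round(4),cc,cv2.minAreaRect(P[:,:2].astype(np.float32)*1000))
rep("foot",.017,.031);rep("shoulder",.153,.168);rep("collar",.180,.194);rep("chuck",.21,.222)
W2=world("scene",S["d"]);W=W2;m[:]=0;m[215:312,262:320]=1
rep("collarS",.180,.194);rep("chuckS",.21,.222);rep("footS",.017,.031)
E
```

```text
(598, 800, 3)
foot 1079 [ 0.5433 -0.1118  0.024 ] ((548.5890502929688, -148.9853057861328), 109.19584655761719) ((552.1205444335938, -158.73251342773438), (175.9471893310547, 170.85694885253906), 60.099273681640625)
shoulder 171 [ 0.5424 -0.1081  0.1602] ((548.75341796875, -113.19082641601562), 33.067840576171875) ((548.5323486328125, -113.20841217041016), (63.41572189331055, 64.63488006591797), 45.56475830078125)
collar 309 [ 0.5477 -0.112   0.1872] ((548.8223266601562, -112.54829406738281), 27.430042266845703) ((548.2259521484375, -112.83069610595703), (52.452415466308594, 53.70093536376953), 84.58875274658203)
chuck 77 [ 0.548  -0.1128  0.2147] ((548.3173217773438, -112.64907836914062), 16.2421817779541) ((548.2717895507812, -112.43301391601562), (30.657535552978516, 30.719989776611328), 62.71271514892578)
collarS 225 [ 0.5582 -0.1157  0.1863] ((548.1124877929688, -113.51370239257812), 28.22049331665039) ((551.6746826171875, -113.97433471679688), (54.37904739379883, 47.591026306152344), 66.18952178955078)
chuckS 93 [ 0.5501 -0.1135  0.2138] ((548.6812744140625, -112.5157241821289), 16.20991325378418) ((548.7592163085938, -112.91036224365234), (28.757905960083008, 31.956459045410156), 69.9244613647461)
footS 1244 [ 0.5108 -0.0915  0.0234] ((462.82281494140625, -95.7365493774414), 177.2888641357422) ((467.83807373046875, -78.2872085571289), (160.90769958496094, 335.9708251953125), 72.72108459472656)
```

View pics/crop1.png

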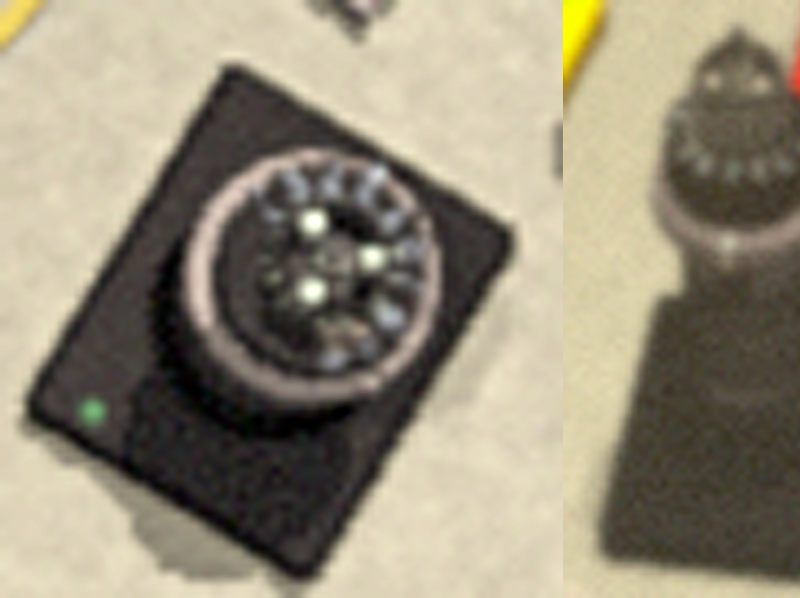

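The crop shows the black driver, with no red or yellow on it. The collar's numbers run clockwise from upper left (about 265,205) to the bottom (330,350), and a white bar sits on the shoulder rim near crop (380,172). In the scene crop the bar is at (728,240). I'll rectify both rings to polar form to read the angles.

```bash
cat >> h.py <<'E'
C=np.array([.5484,-.1127])
def polar(n,p,r0,r1,z):
    th=np.radians(np.arange(0,360,1));rs=np.arange(r0,r1,.00025)
    uv=np.array([[proj(n,[C[0]+r*np.cos(a),C[1]+r*np.sin(a),z]) for a in th] for r in rs]).astype(np.float32)
    return cv2.remap(p,uv[...,0],uv[...,1],cv2.INTER_CUBIC)
E
python3 - <<'E'
from h import *
out=[]
for n,f in(("top","top0.npz"),("scene","scene0.npz")):
    p=np.load(f)["p"]
    for r0,r1,z in((.017,.027,.187),(.0275,.033,.16)):
        q=polar(n,p,r0,r1,z);out.append(cv2.convertScaleAbs(cv2.resize(q,(800,130)),alpha=2)[:,:,::-1])
        g=q.mean(2).mean(0);g=np.convolve(np.r_[g[-2:],g,g[:2]],np.ones(5)/5,'valid')
        pk=[(i,int(g[i])) for i in range(360) if g[i]==max(g[(i+k)%360] for k in range(-8,9)) and g[i]>g.mean()]
        print(n,z,pk)
cv2.imwrite("pics/polar.png",np.vstack(out))
for n,u,v in(("scene",287.4,256.9),("top",359.2,219.5)):
    w=ray(n,u,v,.16);d=w[:2]-C;print(n,w.round(4),np.hypot(*d),np.degrees(np.arctan2(d[1],d[0])))
p=np.load("top0.npz")["p"].max(2);k=(p<75).astype(np.uint8);k[:195]=0;k[275:]=0;k[:,:310]=0;k[:,385:]=0
c=max(cv2.findContours(k,0,1)[0],key=cv2.contourArea);b=cv2.boxPoints(cv2.minAreaRect(c));w=np.array([ray("top",*x,.024)[:2] for x in b]);print("foot",w.round(4).tolist(),w.mean(0))
E
```

```text
Traceback (most recent call last):
  File "h.py", line 20, in polar
    uv=np.array([[proj(n,[C[0]+r*np.cos(a),C[1]+r*np.sin(a),z]) for a in th] for r in rs]).astype(np.float32)
                  ~~~~^^^^^^^^^^^^^^^^^^^^^^^^^^^^^^^^^^^^^^^^^
  File "h.py", line 13, in proj
    c=camera_params(n);x=np.array(c["K"])@(np.array(c["R"])@np.array(X)+np.array(c["t"]));return x[:2]/x[2]
ValueError: time passes only in moves, steps and waits
```

```bash
sed -i 's/^import cv2,numpy as np/import cv2,numpy as np\nfrom functools import lru_cache\ncamera_params=lru_cache(camera_params)/' h.py
cat > pol.py <<'E'
from h import *
import sys
def run(files,name):
    out=[]
    for n,f in files:
        p=np.load(f)["p"]
        for r0,r1,z in((.017,.027,.187),(.0275,.033,.16)):
            q=polar(n,p,r0,r1,z);out.append(cv2.convertScaleAbs(cv2.resize(q,(800,130)),alpha=2)[:,:,::-1])
            for h,qq in (("all",q),("outer",q[len(q)*6//10:])):
                g=qq.mean(2).mean(0);g=np.convolve(np.r_[g[-2:],g,g[:2]],np.ones(5)/5,'valid')
                print(n,z,h,[(i,int(g[i])) for i in range(360) if g[i]==max(g[(i+k)%360] for k in range(-8,9)) and g[i]>g.mean()])
    cv2.imwrite(name,np.vstack(out))
E
python3 - <<'E'
from h import *
from pol import run
run((("top","top0.npz"),("scene","scene0.npz")),"pics/polar.png")
for n,u,v in(("scene",287.4,256.9),("top",359.2,219.5)):
    w=ray(n,u,v,.16);d=w[:2]-C;print(n,w.round(4),np.hypot(*d),np.degrees(np.arctan2(d[1],d[0])))
p=np.load("top0.npz")["p"].max(2);k=(p<75).astype(np.uint8);k[:195]=0;k[275:]=0;k[:,:310]=0;k[:,385:]=0
c=max(cv2.findContours(k,0,1)[0],key=cv2.contourArea);b=cv2.boxPoints(cv2.minAreaRect(c));w=np.array([ray("top",*x,.024)[:2] for x in b]);print("foot",w.round(4).tolist(),w.mean(0))
E
```

```text
top 0.187 all [(19, 81), (44, 58), (188, 65), (210, 62), (235, 83), (262, 62), (283, 76), (307, 76), (332, 76), (355, 75)]
top 0.187 outer [(20, 86), (42, 63), (187, 69), (210, 51), (236, 68), (260, 67), (282, 76), (308, 78), (332, 90), (354, 72)]
top 0.16 all [(15, 89), (33, 97), (46, 101), (57, 99), (68, 98), (86, 101), (223, 77), (239, 86), (264, 81), (310, 80), (330, 98)]
top 0.16 outer [(3, 95), (24, 97), (41, 98), (56, 100), (85, 100), (102, 102), (210, 85), (240, 85), (263, 81), (281, 81), (312, 87), (330, 109)]
scene 0.187 all [(20, 55), (142, 77), (183, 68), (230, 71), (231, 71), (280, 58), (304, 60), (332, 54), (358, 57)]
scene 0.187 outer [(20, 54), (143, 78), (183, 83), (209, 73), (230, 78), (252, 67)]
scene 0.16 all [(29, 77), (70, 81), (253, 80), (290, 69), (291, 69), (306, 69), (331, 93), (359, 74)]
scene 0.16 outer [(0, 71), (14, 71), (29, 72), (81, 92), (252, 90), (331, 88)]
scene [ 0.5742 -0.1263  0.16  ] 0.02912148284823448 -27.788717216653495
top [ 0.5754 -0.1303  0.16  ] 0.03228300759205852 -33.08491884951653
foot [[0.5185, -0.0383], [0.6244, -0.0985], [0.5748, -0.1851], [0.4694, -0.1245]] [ 0.54678352 -0.11159198]
```

View pics/polar.png

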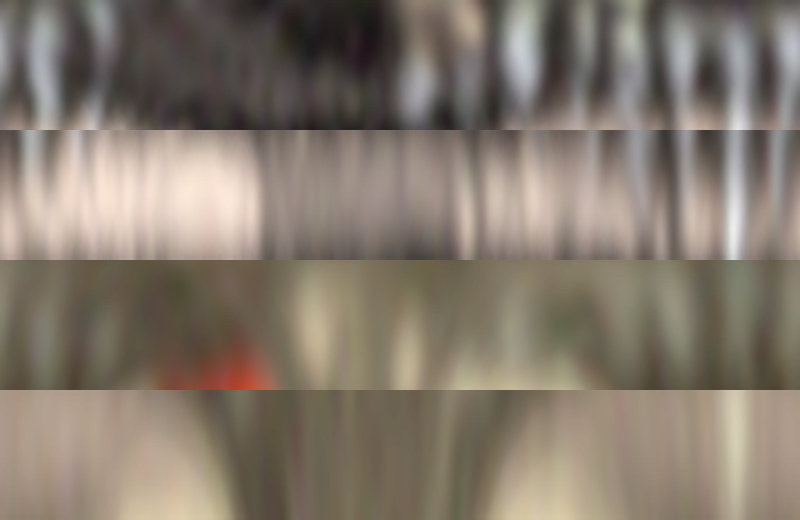

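Reading so far: the index mark is at bearing 331° (about -29.5° from the foot). The ten numbers sit at 44° (1), 20° (2), 355° (3), 332° (4) and so on to 235° (8). So 4 is at the mark, and 8 needs +96° anticlockwise. The driver axis is at about (0.548, -0.113).

```bash
cat > go.py <<'E'
import sys,numpy as np
from scipy.spatial.transform import Rotation as Ro
from rig import observe
# usage: go.py x y z yaw_y : fractions needed to get there from the present pose, tool straight down
x,y,z,yaw=map(float,sys.argv[1:5]);s=observe();R=s["tool_rot"]
a=np.radians(yaw);Y=[np.cos(a),np.sin(a),0];Z=[0,0,-1];T=np.column_stack([np.cross(Y,Z),Y,Z])
print("shift",((R.T@(np.array([x,y,z])-s["position"]))/.5).round(4),"turn",(Ro.from_matrix(R.T@T).as_rotvec()/np.pi).round(4))
print("t",s["time_s"],"pos",s["position"].round(4),"yaw",np.degrees(np.arctan2(R[1,1],R[0,1])).round(1),"q",s["q"].round(1),"F",s["ft_force"].round(2),"M",s["wrist_torque"].round(3),"w",round(s["grip_width"],4),"g",s["gripper_force"])
E
python3 go.py .5484 -.1127 .31 30
```

```text
shift [-1.1085 -0.9411 -0.1576] turn [-4.000e-04  1.000e-04  2.236e-01]
t 0.1 pos [0.1858 0.5174 0.2308] yaw 70.2 q [ 57.9  21.8  74.4  -0.   83.9 -12.3] F [-0.09  0.09 -0.69] M [ 0.022  0.001 -0.03 ] w 0.0855 g 0.0
```

```bash
python3 -m handwheel '[[[-0.05,-0.04,-0.1],[0,0,0.02]],[[-0.75,-0.65,-0.2],[0,0,0.15]],[[-0.75,-0.65,-0.2],[0,0,0.15]],[[-0.75,-0.65,-0.2],[0,0,0.15]],[[-0.75,-0.65,-0.2],[0,0,0.15]],[[-0.75,-0.65,-0.2],[0,0,0.15]],[[-0.75,-0.65,-0.2],[0,0,0.15]],[[-0.75,-0.65,-0.2],[0,0,0.15]],[[-0.75,-0.65,-0.2],[0,0,0.15]],[[-0.75,-0.65,-0.2],[0,0,0.15]]]' 1 30; python3 go.py .5484 -.1127 .30 30
```

```text
time_s: 1.1
position: [0.4183, 0.1028, 0.3287]
tool_rot: [[-0.685, 0.729, -0.0], [0.729, 0.685, 0.0], [0.0, -0.0, -1.0]]
ft_force: [0.7, 0.8, -0.4]
grip_width: 0.0853
gripper_force: 0.0
shift [-0.4923 -0.1056  0.0573] turn [-0.     -0.0001  0.0735]
t 1.1 pos [0.4183 0.1028 0.3287] yaw 43.2 q [ -2.    6.1  79.8   0.   94.1 -45.3] F [ 0.72  0.79 -0.39] M [ 0.012 -0.063  0.058] w 0.0853 g 0.0
```

```bash
python3 -m handwheel '[[[-0.49,-0.105,0.05],[0,0,0.1]],[[-0.49,-0.105,0.05],[0,0,0.1]],[[-0.49,-0.105,0.05],[0,0,0.1]],[[-0.49,-0.105,0.05],[0,0,0.1]],[[-0.49,-0.105,0.05],[0,0,0.1]],[[-0.49,-0.105,0.05],[0,0,0.1]],[[-0.49,-0.105,0.05],[0,0,0.1]],[[-0.49,-0.105,0.05],[0,0,0.1]]]'; python3 go.py .5484 -.1127 .168 25
```

```text
time_s: 1.9
position: [0.5471, -0.1087, 0.3037]
tool_rot: [[-0.427, 0.904, -0.0], [0.904, 0.427, 0.0], [0.0, 0.0, -1.0]]
ft_force: [-0.1, -0.1, 0.5]
grip_width: 0.0852
gripper_force: 0.0
shift [-0.0084 -0.0011  0.2715] turn [ 0.     -0.0001  0.0016]
t 1.9 pos [ 0.5471 -0.1087  0.3037] yaw 25.3 q [-23.4  20.4  64.7   0.   95.  -48.7] F [-0.08 -0.11  0.46] M [ 0.001 -0.024 -0.018] w 0.0852 g 0.0
```

```bash
python3 -m handwheel '[[[-0.0085,-0.001,0.05],[0,0,0]],[[-0.0085,-0.001,0.1],[0,0,0]],[[-0.0085,-0.001,0.14],[0,0,0]],[[-0.0085,-0.001,0.14],[0,0,0]],[[-0.0085,-0.001,0.14],[0,0,0]]]'; python3 go.py .5484 -.1127 .168 25
```

```text
time_s: 2.4
position: [0.5489, -0.1128, 0.2348]
tool_rot: [[-0.428, 0.904, 0.001], [0.904, 0.428, -0.0], [-0.001, 0.001, -1.0]]
ft_force: [0.8, -0.2, -0.1]
grip_width: 0.0852
gripper_force: 0.0
shift [ 0.0008 -0.0009  0.1336] turn [0.0003 0.0003 0.0018]
t 2.4 pos [ 0.5489 -0.1128  0.2348] yaw 25.3 q [-23.7  22.7  72.3   0.   84.9 -49. ] F [ 0.78 -0.23 -0.09] M [ 0.008  0.007 -0.012] w 0.0852 g 0.0
```

```bash
python3 -m handwheel '[[[0,0,0.07],[0,0,0]],[[0,0,0.11],[0,0,0]],[[0,0,0.133],[0,0,0]],[[0,0,0.133],[0,0,0]],[[0,0,0.133],[0,0,0]]]'; python3 go.py .5484 -.1127 .168 25;  python3 -m handwheel '[[[0,0,0],[0,0,0]],[[0,0,0],[0,0,0]],[[0,0,0],[0,0,0]],[[0,0,0],[0,0,0]],[[0,0,0],[0,0,0]],[[0,0,0],[0,0,0]]]' 0 25; python3 go.py .5484 -.1127 .168 25
```

```text
time_s: 2.9
position: [0.5495, -0.1138, 0.1685]
tool_rot: [[-0.427, 0.904, 0.002], [0.904, 0.427, -0.001], [-0.002, 0.002, -1.0]]
ft_force: [0.3, -0.1, 0.3]
grip_width: 0.0854
gripper_force: 0.0
shift [ 0.003  -0.0011  0.0011] turn [0.0005 0.0006 0.0014]
t 2.9 pos [ 0.5495 -0.1138  0.1685] yaw 25.3 q [-23.8  25.9  78.6   0.   75.4 -49. ] F [ 0.27 -0.13  0.25] M [ 0.026 -0.026 -0.018] w 0.0854 g 0.0
time_s: 3.5
position: [0.5479, -0.1145, 0.1684]
tool_rot: [[-0.426, 0.905, -0.001], [0.905, 0.426, -0.002], [-0.001, -0.002, -1.0]]
ft_force: [-8.3, -2.6, 8.8]
grip_width: 0.0529
gripper_force: 25.8
shift [0.0029 0.0024 0.0009] turn [-0.0007  0.0005  0.0013]
t 3.5 pos [ 0.5479 -0.1145  0.1684] yaw 25.2 q [-23.9  25.8  78.7  -0.2  75.5 -49.1] F [-8.32 -2.59  8.79] M [-0.581  1.666  0.027] w 0.0529 g 25.813395380973816
```

```bash
python3 - <<'E'
from h import *
p,d=get_image("scene");cv2.imwrite("pics/g1.png",crop(p,240,180,110,100,6,1.8))
E
```

```text
(no output)
```

View pics/g1.png

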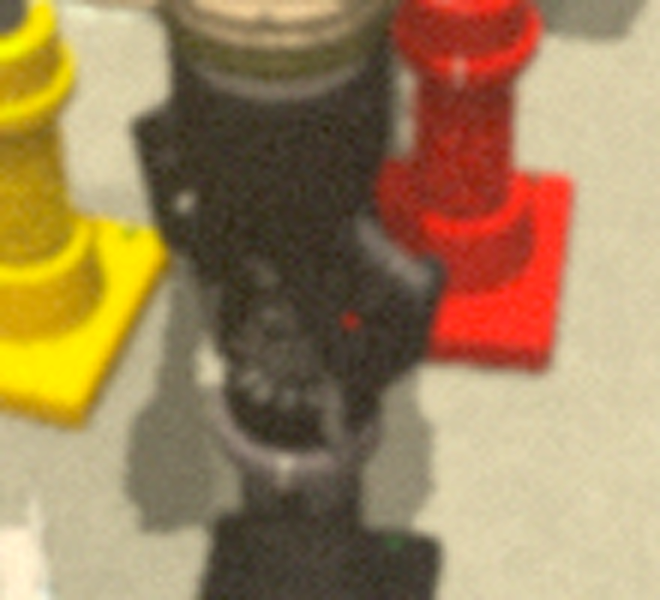

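The fingers are on the collar, with the sleeve and bit clear between them (crop 270,340); the index bar shows at (287,462). I'll turn it anticlockwise, taking out the small sideways load first.

```bash
python3 -m handwheel '[[[0.0015,-0.0035,0],[0,0,-0.04]],[[0.0015,-0.0035,0],[0,0,-0.08]],[[0.0015,-0.0035,0],[0,0,-0.12]],[[0.0015,-0.0035,0],[0,0,-0.16]],[[0.0015,-0.0035,0],[0,0,-0.2]],[[0.0015,-0.0035,0],[0,0,-0.2]]]' 0 30; python3 go.py .5484 -.1127 .168 121
```

```text
time_s: 4.15
position: [0.5491, -0.1135, 0.1686]
tool_rot: [[-0.879, 0.478, 0.007], [0.478, 0.879, -0.0], [-0.006, 0.003, -1.0]]
ft_force: [7.6, 4.5, 2.9]
grip_width: 0.053
gripper_force: 31.4
shift [0.002  0.0007 0.0012] turn [-2.000e-04  2.200e-03 -3.307e-01]
t 4.15 pos [ 0.5491 -0.1135  0.1686] yaw 61.5 q [-23.8  25.7  78.9   0.1  75.1 -85.3] F [7.61 4.53 2.91] M [ 0.409 -1.191  0.007] w 0.053 g 31.401516795158386
```

```bash
python3 -m handwheel '[[[0.001,0.002,0],[0,0,-0.04]],[[0.001,0.002,0],[0,0,-0.08]],[[0.001,0.002,0],[0,0,-0.12]],[[0.001,0.002,0],[0,0,-0.16]],[[0.001,0.002,0],[0,0,-0.2]],[[0.001,0.002,0],[0,0,-0.24]],[[0.001,0.002,0],[0,0,-0.28]],[[0.001,0.002,0],[0,0,-0.32]],[[0.001,0.002,0],[0,0,-0.34]],[[0.001,0.002,0],[0,0,-0.34]]]'; python3 go.py .5484 -.1127 .168 121
```

```text
time_s: 5.15
position: [0.5491, -0.1106, 0.1686]
tool_rot: [[-0.842, -0.539, 0.007], [-0.539, 0.842, 0.003], [-0.007, -0.001, -1.0]]
ft_force: [7.8, 12.7, 3.9]
grip_width: 0.0531
gripper_force: 31.6
shift [ 0.0035 -0.0028  0.0012] turn [-0.0003  0.0023  0.0089]
t 5.15 pos [ 0.5491 -0.1106  0.1686] yaw 122.6 q [ -23.6   25.7   78.9    0.3   75.1 -146.3] F [ 7.8  12.74  3.89] M [ 1.906 -1.328 -0.102] w 0.0531 g 31.620786488056183
```

```bash
python3 -m handwheel '[[[0,0,0],[0,0,0]],[[0,0,0],[0,0,0]],[[0,0,0],[0,0,0]],[[0,0,0],[0,0,0]]]' 1; python3 go.py .5484 -.1127 .19 121; python3 -m handwheel '[[[0,0,-0.08],[0,0,0]],[[0,0,-0.16],[0,0,0]],[[0,0,-0.26],[0,0,0]],[[0,0,-0.27],[0,0,0]],[[-0.13,0.35,-0.28],[0,0,0]],[[-0.13,0.35,-0.28],[0,0,0]],[[-0.13,0.35,-0.28],[0,0,0]],[[-0.13,0.35,-0.28],[0,0,0]],[[-0.13,0.35,-0.28],[0,0,0]]]';python3 - <<'E'
from h import *
from pol import run
for n in("top","scene"):
    p,d=get_image(n);np.savez(n+"1.npz",p=p,d=d)
run((("top","top1.npz"),("scene","scene1.npz")),"pics/polar1.png")
cv2.imwrite("pics/crop2.png",crop(np.load("top1.npz")["p"],310,190,80,75,8,1.8))
E
python3 go.py .5484 -.1127 .19 121
```

```text
time_s: 5.55
position: [0.5469, -0.1129, 0.167]
tool_rot: [[-0.844, -0.536, -0.0], [-0.536, 0.844, -0.0], [0.0, -0.0, -1.0]]
ft_force: [0.1, -0.1, 0.0]
grip_width: 0.0855
gripper_force: 0.0
shift [-0.0027 -0.0012 -0.0459] turn [-0.     -0.0001  0.0079]
t 5.55 pos [ 0.5469 -0.1129  0.167 ] yaw 122.4 q [ -23.8   25.7   79.1   -0.    75.2 -146.2] F [ 0.13 -0.06  0.05] M [-0.009 -0.017  0.011] w 0.0855 g 0.0
time_s: 6.45
position: [0.5067, 0.0734, 0.3071]
tool_rot: [[-0.841, -0.54, -0.0], [-0.54, 0.841, 0.001], [-0.0, 0.001, -1.0]]
ft_force: [-0.2, -0.4, 1.0]
grip_width: 0.085
gripper_force: 0.0
top 0.187 all [(19, 80), (43, 79), (67, 82), (91, 69), (114, 86), (141, 55), (283, 96), (307, 74), (331, 85), (357, 70)]
top 0.187 outer [(20, 84), (43, 66), (66, 77), (89, 69), (114, 94), (139, 70), (251, 52), (265, 52), (282, 77), (308, 74), (331, 100), (354, 78)]
top 0.16 all [(56, 104), (88, 90), (98, 90), (211, 81), (239, 86), (285, 77), (310, 76), (329, 105), (349, 79)]
top 0.16 outer [(4, 93), (25, 101), (41, 99), (56, 104), (86, 89), (101, 92), (211, 91), (240, 86), (265, 81), (282, 83), (312, 85), (329, 113)]
scene 0.187 all [(20, 60), (47, 58), (71, 59), (96, 62), (116, 58), (142, 79), (184, 70), (208, 55), (279, 55), (304, 62), (331, 64)]
scene 0.187 outer [(19, 55), (46, 55), (69, 56), (98, 61), (118, 63), (142, 80), (183, 83), (208, 61), (231, 59), (306, 55), (331, 54)]
scene 0.16 all [(4, 79), (25, 78), (62, 82), (253, 79), (291, 70), (304, 71), (331, 96)]
scene 0.16 outer [(6, 74), (25, 72), (66, 88), (251, 87), (331, 91)]
shift [ 0.1281 -0.3521  0.2335] turn [-0.     -0.0001  0.0084]
t 6.55 pos [0.5078 0.0702 0.3067] yaw 122.5 q [  -5.4   15.5   71.4   -0.    93.2 -127.9] F [-0.5  -0.49 -0.45] M [ 0.033 -0.003  0.004] w 0.0853 g 0.0
```

View pics/crop2.png

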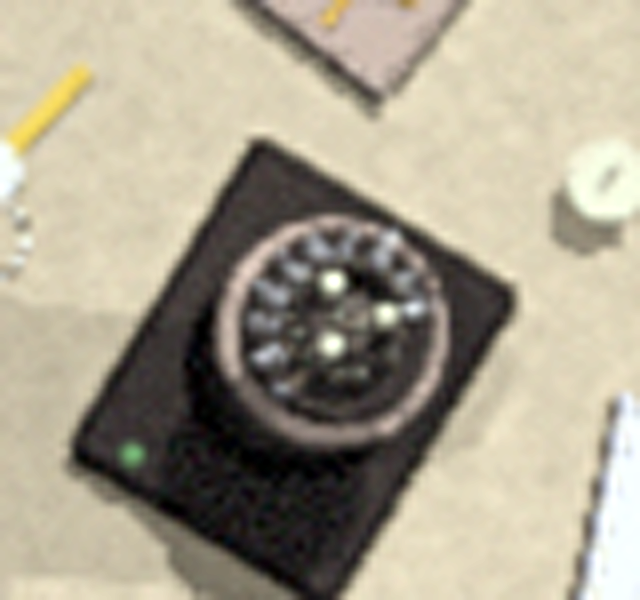

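The 8 now sits at 331°, over the index mark (white tick at crop 393,237), with 1 at 141° and 10 at 283°. The collar is done. Fitting the three grip positions puts the axis at (0.5469, -0.1123). The chuck comes next, starting near the wrist's anticlockwise end.

```bash
python3 go.py .5469 -.1123 .28 133
```

```text
shift [ 0.1303 -0.3498  0.0535] turn [-0.     -0.0002 -0.0582]
t 6.55 pos [0.5078 0.0702 0.3067] yaw 122.5 q [  -5.4   15.5   71.4   -0.    93.2 -127.9] F [-0.5  -0.49 -0.45] M [ 0.033 -0.003  0.004] w 0.0853 g 0.0
```

```bash
python3 -m handwheel '[[[0.065,-0.175,0],[0,0,-0.03]],[[0.13,-0.35,0.03],[0,0,-0.058]],[[0.13,-0.35,0.05],[0,0,-0.058]],[[0.13,-0.35,0.05],[0,0,-0.058]],[[0.13,-0.35,0.05],[0,0,-0.058]],[[0.13,-0.35,0.05],[0,0,-0.058]],[[0.13,-0.35,0.05],[0,0,-0.058]]]'; python3 go.py .5469 -.1123 .196 133
```

```text
time_s: 7.25
position: [0.5469, -0.1126, 0.2822]
tool_rot: [[-0.733, -0.68, 0.0], [-0.68, 0.733, 0.0], [-0.0, -0.0, -1.0]]
ft_force: [1.3, 0.4, -0.2]
grip_width: 0.0851
gripper_force: 0.0
shift [-0.0004  0.0004  0.1724] turn [-0.      0.0001 -0.0007]
t 7.25 pos [ 0.5469 -0.1126  0.2822] yaw 132.9 q [ -23.8   20.9   67.3    0.    91.8 -156.7] F [ 1.28  0.44 -0.17] M [-0.017 -0.031 -0.018] w 0.0851 g 0.0
```

```bash
python3 -m handwheel '[[[0,0,0.08],[0,0,0]],[[0,0,0.15],[0,0,0]],[[0,0,0.174],[0,0,0]],[[0,0,0.174],[0,0,0]],[[0,0,0.174],[0,0,0]]]'; python3 -m handwheel '[[[0,0,0],[0,0,0]],[[0,0,0],[0,0,0]],[[0,0,0],[0,0,0]],[[0,0,0],[0,0,0]],[[0,0,0],[0,0,0]],[[0,0,0],[0,0,0]],[[0,0,0],[0,0,0]],[[0,0,0],[0,0,0]]]' 0 40; python3 go.py .5469 -.1123 .196 133; python3 -m handwheel '[[[0,0,0],[0,0,0.04]],[[0,0,0],[0,0,0.08]],[[0,0,0],[0,0,0.12]],[[0,0,0],[0,0,0.16]]]'; python3 go.py .5469 -.1123 .196 133
```

```text
time_s: 7.75
position: [0.5474, -0.1121, 0.1962]
tool_rot: [[-0.732, -0.681, 0.002], [-0.681, 0.732, -0.001], [-0.001, -0.002, -1.0]]
ft_force: [-0.2, 0.1, 0.2]
grip_width: 0.0854
gripper_force: 0.0
time_s: 8.55
position: [0.5465, -0.112, 0.1958]
tool_rot: [[-0.733, -0.681, -0.001], [-0.681, 0.733, 0.001], [-0.0, 0.001, -1.0]]
ft_force: [-3.4, 3.7, 6.9]
grip_width: 0.0307
gripper_force: 39.7
shift [-0.0002 -0.0009 -0.0004] turn [ 0.0003  0.0001 -0.0006]
t 8.55 pos [ 0.5465 -0.112   0.1958] yaw 132.9 q [ -23.8   24.2   76.6    0.    79.3 -156.7] F [-3.36  3.69  6.87] M [ 0.596  0.671 -0.033] w 0.0307 g 39.67772662639618
time_s: 8.95
position: [0.5465, -0.1119, 0.1958]
tool_rot: [[-0.971, -0.239, -0.001], [-0.239, 0.971, 0.001], [0.0, 0.001, -1.0]]
ft_force: [-4.0, 3.2, 6.2]
grip_width: 0.0302
gripper_force: 39.8
shift [-0.0006 -0.0009 -0.0005] turn [ 0.0004 -0.     -0.1621]
t 8.95 pos [ 0.5465 -0.1119  0.1958] yaw 103.8 q [ -23.8   24.2   76.6    0.    79.3 -127.6] F [-4.    3.17  6.21] M [0.709 0.695 0.084] w 0.0302 g 39.78813171386719
```

Lateral force is low, and the turning torque of about 0.08 N m fits free rotation. I'll continue clockwise and watch it.

```bash
python3 -m handwheel '[[[0,0,0],[0,0,0.04]],[[0,0,0],[0,0,0.08]],[[0,0,0],[0,0,0.12]],[[0,0,0],[0,0,0.16]]]' >/dev/null; python3 go.py .5469 -.1123 .196 133|tail -1;  python3 -m handwheel '[[[0,0,0],[0,0,0.04]],[[0,0,0],[0,0,0.08]],[[0,0,0],[0,0,0.12]],[[0,0,0],[0,0,0.16]]]' >/dev/null; python3 go.py .5469 -.1123 .196 133|tail -1
```

```text
t 9.35 pos [ 0.5465 -0.1118  0.1958] yaw 75.0 q [-23.8  24.2  76.6   0.1  79.3 -98.8] F [-4.3   3.89  6.62] M [0.737 0.688 0.043] w 0.0304 g 39.79103744029999
t 9.75 pos [ 0.5466 -0.1117  0.1958] yaw 46.2 q [-23.7  24.2  76.6   0.1  79.3 -70. ] F [-4.01  4.98  5.77] M [0.833 0.614 0.071] w 0.0305 g 39.78933334350586
```

```bash
python3 -m handwheel '[[[0,0,0],[0,0,0.04]],[[0,0,0],[0,0,0.08]],[[0,0,0],[0,0,0.12]],[[0,0,0],[0,0,0.16]]]' >/dev/null; python3 go.py .5469 -.1123 .196 133|tail -1;  python3 -m handwheel '[[[0,0,0],[0,0,0.04]],[[0,0,0],[0,0,0.08]],[[0,0,0],[0,0,0.12]],[[0,0,0],[0,0,0.16]]]' >/dev/null; python3 go.py .5469 -.1123 .196 133|tail -1
```

```text
t 10.15 pos [ 0.5467 -0.1117  0.1958] yaw 17.4 q [-23.7  24.2  76.6   0.1  79.3 -41.2] F [-3.51  5.09  6.17] M [0.794 0.491 0.16 ] w 0.0306 g 39.80842709541321
t 10.55 pos [ 0.5468 -0.1117  0.1958] yaw -11.4 q [-23.7  24.2  76.6   0.1  79.3 -12.4] F [-3.16  4.87  5.22] M [0.806 0.401 0.296] w 0.0306 g 39.81005251407623
```

The torque rises from 0.07 to 0.16 to 0.30, so the jaws are pressing. I'll hold still and read again.

```bash
for i in 1 2 3 4; do python3 -m handwheel '[[[0,0,0],[0,0,0]]]' >/dev/null; python3 go.py .5469 -.1123 .196 133|tail -1|grep -o 'yaw.*' ; done
```

```text
yaw -11.3 q [-23.7  24.2  76.6   0.1  79.3 -12.5] F [-3.55  5.24  6.15] M [0.787 0.506 0.177] w 0.0306 g 39.83234524726868
yaw -11.1 q [-23.7  24.2  76.6   0.1  79.3 -12.7] F [-2.9   5.32  5.78] M [0.805 0.427 0.148] w 0.0304 g 39.83363628387451
yaw -11.1 q [-23.7  24.2  76.6   0.1  79.3 -12.7] F [-3.52  5.53  5.09] M [0.845 0.487 0.159] w 0.0308 g 39.83365774154663
yaw -11.1 q [-23.7  24.2  76.6   0.1  79.3 -12.7] F [-2.58  5.8   6.35] M [0.86  0.475 0.113] w 0.0308 g 39.83347713947296
```

Held still it reads about 0.15 N m, which means about 0.29 turning: hand-tight, below 0.35 and short of the 0.4 overtightening point. I'll release, lift and check.

```bash
python3 -m handwheel '[[[0,0,0],[0,0,0]],[[0,0,0],[0,0,0]],[[0,0,0],[0,0,0]],[[0,0,0],[0,0,0]],[[0,0,0],[0,0,0]]]' 1; python3 go.py .5067 .0734 .30 -11; python3 -m handwheel '[[[0,0,-0.06],[0,0,0]],[[0,0,-0.12],[0,0,0]],[[0,0,-0.2],[0,0,0]],[[0,0,-0.24],[0,0,0]],[[0,0,-0.24],[0,0,0]]]'; python3 go.py .5067 .0734 .31 -11
```

```text
time_s: 11.45
position: [0.547, -0.1127, 0.1949]
tool_rot: [[0.193, 0.981, -0.0], [0.981, -0.193, -0.0], [-0.0, -0.0, -1.0]]
ft_force: [-0.3, -0.9, 0.1]
grip_width: 0.0854
gripper_force: 0.0
shift [ 0.3497 -0.151  -0.2101] turn [-0.      0.     -0.0007]
t 11.45 pos [ 0.547  -0.1127  0.1949] yaw -11.1 q [-23.8  24.3  76.6  -0.   79.1 -12.7] F [-0.28 -0.95  0.08] M [-0.013 -0.024 -0.039] w 0.0854 g 0.0
time_s: 11.95
position: [0.5477, -0.113, 0.318]
tool_rot: [[0.193, 0.981, 0.006], [0.981, -0.193, -0.002], [-0.001, 0.006, -1.0]]
ft_force: [-0.3, -0.3, -0.3]
grip_width: 0.0855
gripper_force: 0.0
shift [ 0.3499 -0.1524  0.0147] turn [ 0.0019  0.0004 -0.0006]
t 11.95 pos [ 0.5477 -0.113   0.318 ] yaw -11.1 q [-23.8  20.1  62.9  -0.   96.7 -12.7] F [-0.34 -0.33 -0.28] M [0.009 0.001 0.006] w 0.0855 g 0.0
```

```bash
python3 -m handwheel '[[[0.35,-0.15,0],[0,0,0]],[[0.35,-0.15,0],[0,0,0]],[[0.35,-0.15,0],[0,0,0]],[[0.35,-0.15,0],[0,0,0]],[[0.35,-0.15,0],[0,0,0]],[[0.35,-0.15,0],[0,0,0]],[[0.35,-0.15,0],[0,0,0]]]'; python3 - <<'E'
from h import *
from pol import run
for n in("top","scene"):
    p,d=get_image(n);np.savez(n+"2.npz",p=p,d=d)
run((("top","top2.npz"),),"pics/polar2.png")
a=crop(np.load("top2.npz")["p"],330,205,45,55,9,1.8);b=crop(np.load("scene2.npz")["p"],268,218,43,55,9,1.8)
cv2.imwrite("pics/fin.png",np.hstack([a,b]))
E
```

```text
time_s: 12.65
position: [0.5073, 0.0726, 0.3143]
tool_rot: [[0.194, 0.981, -0.001], [0.981, -0.194, -0.0], [-0.0, -0.001, -1.0]]
ft_force: [-0.0, -0.2, 0.1]
grip_width: 0.0857
gripper_force: 0.0
top 0.187 all [(20, 82), (43, 79), (67, 83), (91, 70), (114, 87), (141, 59), (283, 89), (308, 68), (331, 88), (356, 73)]
top 0.187 outer [(20, 84), (43, 67), (66, 77), (90, 68), (115, 91), (139, 73), (251, 53), (265, 51), (283, 78), (308, 72), (331, 101), (354, 78)]
top 0.16 all [(39, 95), (54, 104), (98, 90), (211, 82), (239, 87), (285, 77), (310, 76), (329, 106), (349, 79)]
top 0.16 outer [(3, 95), (24, 100), (41, 101), (56, 103), (87, 90), (101, 91), (211, 91), (240, 87), (263, 81), (264, 81), (282, 83), (311, 86), (329, 114)]
```

View pics/fin.png

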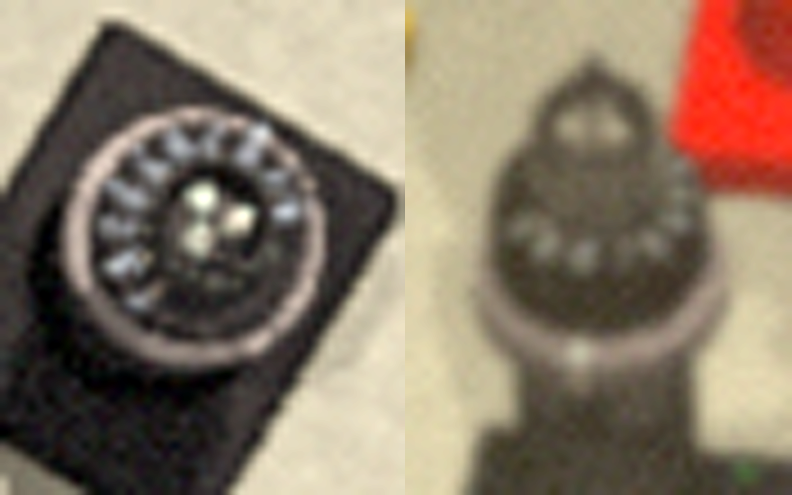

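The three jaws have closed on the bit (crop 215,215), which stands upright in the chuck (right half, 592,65). The 8 is still at 331°, over the mark at (578,352). Handing in.

```bash
python3 -c "from rig import close_job;print(close_job())"
```

```text
the job is handed in; nothing more can be done
None
```

The collar is clicked in at 8, the chuck is hand-tight at about 0.29 N m with the bit upright, the arm touched only the collar and sleeve, and the job was handed in at about 13 s.

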